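# Push the loaded vial rack home in the barcode reader and start the scan

### The job

Push the blue rack loaded with small red-capped vials along the bench until it sits fully home in the barcode reader's corner: its long side flush against the long aluminium fence and its end against the short end stop. Then press the reader's grey start button all the way down and let it come up again. Only push with the fingers on the rack's sides: do not grasp or lift the rack or touch its vials, and leave everything else on the bench where it stands.

Things in the scene. Friction and masses are not known exactly. Their poses are not given: they have to be found in the camera images.
- reader: fixed barcode reader; origin on the bench in the inner corner where its two aluminium fences meet, z up. Long fence: inner face x=0, y -208 to +12 mm. End stop: inner face y=0, x -90 to 0 mm. Both 12 mm thick (towards +x, +y), 30 mm high. Rack space is x<0, y<0, bare bench. Behind the long fence a white head 55 mm high (x to 97, y -200 to 0 mm). Place and yaw vary
- home (a point): fixed point on the bench where the centre of the rack's underside belongs: reader x=-42, y=-63 mm; same axes as the reader. The rack's long side lies along y, either way round
- rack: the loaded rack to push: solid blue plastic block 84 (its x) x 126 (its y) x 40 mm high, 0.25 to 0.5 kg, loose, flat on the bench; red-capped vials stand out of its top to 58 mm; origin at the centre of its underside, z up. Starts 45 to 95 mm short of home in reader x and 70 to 120 mm in reader y, turned up to 0.3 rad
- vials: the vials, fixed in the loaded rack, caps 13 mm diameter, 40 to 58 mm above the bench, set back at least 8 mm from the rack's sides; same origin and axes as the rack. Not to be touched
- start (a joint): travel of the start button, 0 up, 0.006 m fully down, spring of 5 N when fully down; it comes up by itself when let go
- start_top (a point): centre of the top of the round grey start button (28 mm diameter) at reader x=-30, y=60 mm, outside the end stop, on a white key pod (reader x -60 to 0, y 16 to 96 mm, 22 mm high); pressed straight down
- empty_rack: bystander: the same blue rack without vials, only dark holes in its top, 84 x 126 x 40 mm, loose; origin at the centre of its underside; to the right in front
- tube_a: bystander: lone self-standing sample tube with a red screw cap, 27 mm diameter (cap 33), 90 mm tall, upright; origin at the centre of its foot; stands left of the rack's space, in front of the key pod
- tube_b: bystander: lone self-standing sample tube with a red screw cap, 27 mm diameter (cap 33), 90 mm tall, upright; origin at the centre of its foot; stands to the right of the loaded rack
- tube_c: bystander: lone self-standing sample tube with a red screw cap, 27 mm diameter (cap 33), 90 mm tall, upright; origin at the centre of its foot; stands left of the key pod
- bottle: bystander: amber bottle with a blue cap, 86 mm diameter, 160 mm tall, origin at the centre of its foot; beyond the key pod
- tip_box: bystander: grey and white pipette tip box 85 x 122 x 63 mm, origin at the centre of its underside; to the left
- timer: bystander: flat white bench timer 60 x 65 x 18 mm, origin at the centre of its underside; to the left in front
- marker: bystander: marker pen lying on the bench, 134 x 13 x 13 mm along its y; origin on the bench near its middle; to the right
Things that resemble listed ones, but are neither listed nor needed, are in the scene too. Leave any green or yellow look-alike of the rack alone.

How it is judged:
By the outcome, as a careful person would: the job done as asked, in the order asked, and still so for the second after the job is handed in, with the robot touching nothing.
It also fails if it takes over 54 s, if anything falls off the work surface, if the arm or the gripper's body presses on something with over 40 N, if the wrist force passes 120 N, or if a joint passes its speed limit or range.

### The arm

A 6-joint arm with a two-finger parallel gripper is mounted at the origin on the work surface. World frame = base frame: x ahead of the robot, y to its left, z up, the work surface at z = 0. Lengths are in m, angles in rad, forces in N, time in s.
With the tool pointing down it reaches from about 0.325 to 0.925 m from the base axis. Payload 3.1 kg.
Tool frame: the origin (TCP) lies between the finger pads; the fingertips stand 14 mm ahead of it and the grasp point (between the pads) lies 5 mm behind it; z points along the fingers, y is the line along which they close (so a half turn about z gives the same grasp; the last joint's range is limited). The gripper opens to 85 mm and grips with 20 to 120 N. Pads are 22 mm wide; open, the fingers measure 114 mm over their backs; the gripper's body (76 mm by 85 mm) begins 54 mm behind the grasp point. The pads swing forward as they close: fully open they stand 13 mm farther back than shut.
Start: joints at [1.114, 0.217, 1.613, -0, 1.311, -0.112], TCP at [0.211, 0.588, 0.245] pointing down, gripper open.
Joint ranges: [-2.75, 2.75], [-0.78, 2.1], [0.31, 2.55], [-1.13, 4.27], [0.13, 2.63], [-2.58, 2.58]. Speed limits (rad/s): [2.79, 2.79, 3.14, 3.14, 3.14, 3.14].

### API

Orientations are given as a unit quaternion [w, x, y, z].
In Python, from plant import monitor, imaging, close_job gives the robot as it stands. The module is installed in compiled form; this text tells all that it offers.
- The arm moves only by the tool jog_arm, never from a script. Its argument "moves" is a list of rows, each an object of numbers: "claw": the closure in counts, from 0 (fully open) to 255 (shut); "x", "y", "z": the shift along the tool's x, y, z in units of 80 mm (1.0 is 80 mm); "spin": the turn about the tool's z in units of 180 degrees (1.0 is 180 degrees). In form: [{"claw": .., "x": .., "y": .., "z": .., "spin": ..}, ...]. A call has 1 to 8 rows; each row is the pose to reach, as a shift and turn from the pose commanded when the call began, along the tool's axes at that moment, turning the shorter way round; what a row does not reach only later rows make up. A row lasts 1/8 s, in which the tool goes at most 62.5 mm and 10.7 degrees, less where a joint would pass 70% of its speed; a pose out of reach is approached as far as the arm can. A call with a number of a shift or a turn outside -1 to 1 is refused whole. A call with a gripper value outside its range is refused whole. The fingers move at their own pace and stop on an object; "grip_force" is the grip in N (left out, the last holds). Time passes only in rows, so rows that repeat a pose let the fingers close. It gives the time, the measured TCP pose, the force, the opening and the grip force at its end, in the units of the state.
- monitor.observe(): the state, without advancing time (a new reading comes with each control period).
- imaging.camera(name): name is "side" or "top"; returns the picture (420x560x3 uint8, blue, green, red); there is no depth.
- imaging.camera_info(name): a dict with "fx", "fy", "cx", "cy" (pixels), "k1" (the pictures are not rectified: a ray, as slopes to the right and down, at radius r is drawn at 1 + k1 r^2 times it, then the intrinsics apply), "extrinsics" (4x4, takes a point from world to camera coordinates). Camera axes: x right, y down, z forward; pixel columns grow to the right and rows downward; lengths in m; the calibration is good to about 2 mm. A picture is of the moment at which its call begins. camera_info takes no time and is no camera call.
- close_job(): hands the job in; it is judged then, once.
The state is a dict: "t": time; "joint_pos": joint angles; "dq": joint speeds; "effort": joint torques, N m; "tcp_pos": TCP position; "ee_rot": TCP orientation; "wrist_force": force on the tool from outside, world axes, zero at the start; "torque": the same for the moment, N m; "grip_width": opening from 0.0 (shut) to 1.0 (fully open); "gripper_force": force on a finger pad.
Only numpy, scipy, OpenCV 4.12 (cv2) and the standard library are available. Lean on these libraries where they do the work, as an engineer would, in place of code of your own. Each camera call takes 0.05 s, during which the arm holds its last target. There are 200 camera calls.

## Working session

There is one attempt and no reset: what is moved stays moved. The work goes in short steps, Python scripts to look and compute and a tool call to move; the robot and the scene stay as the last step left them, time stands still between calls to the robot, and variables do not carry over. Pictures are saved under pics/ and viewed, at most 12 in all, crops included, and the job is handed in when it is done.

Besides the shell and the picture viewer there is one more tool, called after ">>>" as name(argument=value, ...), one argument or row to a line, values as JSON. jog_arm: Moves the arm, as the interface text tells. Shifts and turns lie within -1 to 1; 1 stands for 80 mm of shift or 180 degrees of turn. Its arguments: {"type":"object","properties":{"moves":{"type":"array"},"grip_force":{"type":"number"}},"required":["moves"]}

```bash
mkdir -p pics; python3 - <<'E'
from plant import monitor, imaging
import cv2
print(monitor.observe())
for n in("top","side"):
    cv2.imwrite(f"pics/{n}0.png",imaging.camera(n)); print(imaging.camera_info(n))
E
```

```text
{'t': 0.0, 'joint_pos': array([ 1.11380854e+00,  2.17760138e-01,  1.61493055e+00,  1.39036346e-05,
        1.31130783e+00, -1.12196747e-01]), 'dq': array([-0.00072406,  0.00078744, -0.00116452, -0.00039367, -0.00031271,
        0.00169554]), 'effort': array([-4.40256517e-04, -3.96849704e+01, -3.03846574e+01, -2.16052122e-04,
        9.76893003e-03, -1.20145745e-05]), 'tcp_pos': array([0.21087562, 0.58751828, 0.2439664 ]), 'ee_rot': array([-3.44189344e-04,  1.71544488e-01,  9.85175640e-01, -1.15265970e-03]), 'wrist_force': array([ 0.38362092, -0.929237  ,  0.61827747]), 'torque': array([-0.04797174, -0.00954088, -0.06712917]), 'gripper_force': 0.0, 'grip_width': 0.9987529160052618}
{'fx': 429.0044154776538, 'fy': 429.0044154776538, 'cx': 270.07822813879216, 'cy': 217.34892225094953, 'k1': -0.039283053008264915, 'extrinsics': array([[ 0.1037773 , -0.99459939,  0.0015254 , -0.05156762],
       [-0.9708882 , -0.10163591, -0.21690148,  0.57993101],
       [ 0.21588512,  0.02102845, -0.97619231,  1.03260078],
       [ 0.        ,  0.        ,  0.        ,  1.        ]])}
{'fx': 488.274299446775, 'fy': 488.274299446775, 'cx': 279.3303030032393, 'cy': 208.99007944154658, 'k1': -0.01988516934756993, 'extrinsics': array([[ 0.79533992, -0.60587755, -0.01862259, -0.44476312],
       [-0.38614127, -0.48273018, -0.78604484,  0.26427182],
       [ 0.46725724,  0.63236379, -0.61788891,  0.88273481],
       [ 0.        ,  0.        ,  0.        ,  1.        ]])}
```

View pics/top0.png

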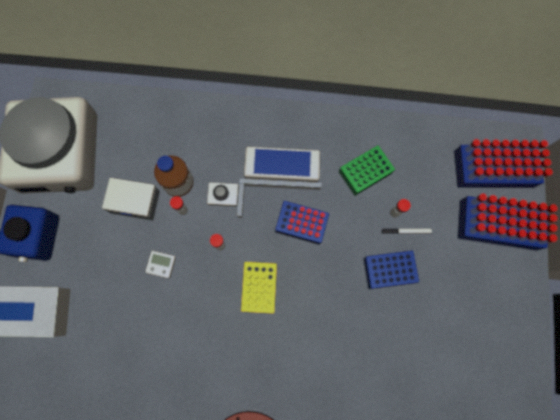

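View pics/side0.png

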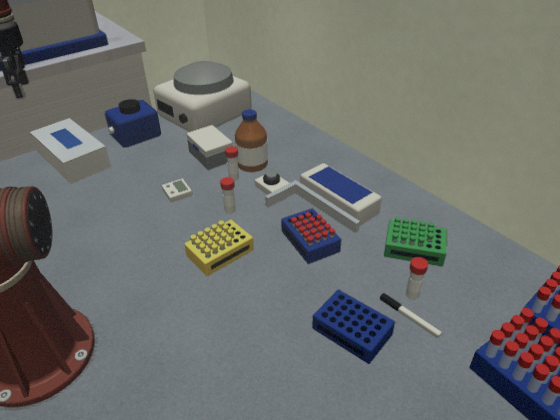

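The top view shows the reader's fences at (240-320, 185) and (240, 185-215), the loaded rack at (302, 222), the button at (221, 191), and tube_a at (217, 241). The side view agrees. I'll zoom in next.

```bash
python3 - <<'E'
import cv2
a=cv2.imread("pics/top0.png")[140:255,195:345]
cv2.imwrite("pics/topc.png",cv2.resize(a,None,fx=5,fy=5,interpolation=cv2.INTER_CUBIC))
a=cv2.imread("pics/side0.png")[155:265,215:375]
cv2.imwrite("pics/sidec.png",cv2.resize(a,None,fx=5,fy=5,interpolation=cv2.INTER_CUBIC))
E
```

```text
(no output)
```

View pics/topc.png

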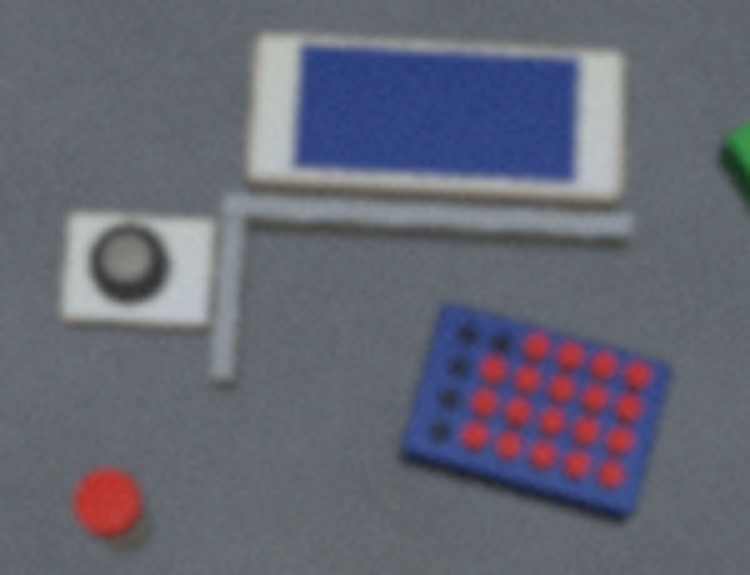

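View pics/sidec.png

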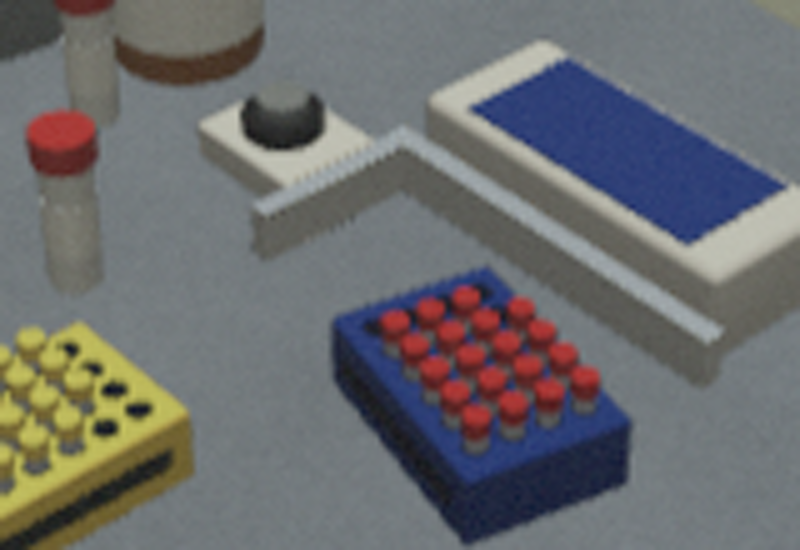

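The top crop shows the fence's inner corner at about (246, 217) and the rack's top corners at (443, 303), (672, 364), (634, 508) and (405, 448). Next I'll fit both poses using both cameras.

```bash
cat > h.py <<'E'
import numpy as np
from scipy.optimize import least_squares
from plant import imaging
CI={n:imaging.camera_info(n) for n in("top","side")}
def proj(n,P):
    c=CI[n];E=np.array(c["extrinsics"]);p=np.atleast_2d(P)@E[:3,:3].T+E[:3,3]
    s=p[:,:2]/p[:,2:];s=s*(1+c["k1"]*(s**2).sum(1,keepdims=True))
    return s*[c["fx"],c["fy"]]+[c["cx"],c["cy"]]
def world(pose,P):
    x,y,a=pose;P=np.atleast_2d(P).astype(float)/1000
    R=np.array([[np.cos(a),-np.sin(a)],[np.sin(a),np.cos(a)]])
    return np.c_[P[:,:2]@R.T+[x,y],P[:,2]]
def fit(obs,p0):
    f=lambda p:np.concatenate([(proj(n,world(p,[o[0] for o in L]))-[o[1] for o in L]).ravel() for n,L in obs.items()])
    r=least_squares(f,p0,loss="soft_l1");return r.x,f(r.x).reshape(-1,2).round(1)
def ground(n,uv,z):
    return least_squares(lambda q:(proj(n,[[*q,z]])-uv).ravel(),[.5,0]).x
def crop(off,L): return [(P,(off[0]+(u+.5)/5-.5,off[1]+(v+.5)/5-.5)) for P,(u,v) in L]
E
cat > m.py <<'E'
from h import *
T,S=(195,140),(215,155)
rd,e=fit({"top":crop(T,[((12,12,30),(222,195)),((0,0,30),(246,217)),((0,-208,30),(631,238)),((12,-208,30),(633,214)),((-90,0,30),(236,381)),((-90,12,30),(211,381)),((-60,96,22),(62,320)),((0,96,22),(67,212)),((97,0,55),(254,33)),((97,-200,55),(625,48))]),
"side":crop(S,[((0,0,30),(400,150)),((12,12,30),(403,128)),((0,-208,30),(711,343)),((-90,0,30),(262,218)),((-90,0,0),(262,260)),((0,-208,0),(708,385))])},[.6,.1,0])
print(rd,e.tolist())
rk,e=fit({"top":crop(T,[((42,63,40),(443,303)),((42,-63,40),(672,364)),((-42,-63,40),(634,508)),((-42,63,40),(405,448))]),
"side":crop(S,[((-42,63,40),(333,322)),((42,63,40),(490,267)),((42,-63,40),(631,420)),((-42,-63,40),(470,478)),((-42,-63,0),(467,543)),((42,-63,0),(628,480)),((-42,63,0),(337,380))])},[.5,0,-.2])
print(rk,e.tolist())
c,s=np.cos(rd[2]),np.sin(rd[2]);R=np.array([[c,-s],[s,c]])
inr=lambda w:((np.array(w)-rd[:2])@R*1000).round()
print("rack in reader",inr(rk[:2]),rk[2]-rd[2])
for k,uv,z in[("tube_a",(216,240.5),.09),("tube_c",(177,203),.09),("bottle",(166,163),.16),("tube_b",(404,206),.09),("yellow nr",(262,263),.05),("empty",(392,270),.04),("btn",(220.3,191.3),.03)]:
    w=ground("top",uv,z);print(k,w.round(3),inr(w))
E
python3 m.py
```

```text
[0.67621679 0.08989146 0.05869801] [[0.5, -0.1], [-0.1, -0.0], [0.4, -0.8], [0.1, -0.3], [-0.1, -0.1], [0.4, -0.4], [-0.2, 0.2], [0.5, 0.3], [-0.1, -0.6], [0.4, -0.4], [-0.3, -0.8], [-0.5, -0.2], [-1.3, -0.3], [-0.1, -0.1], [0.4, 1.2], [-1.7, 1.3]]
[ 0.58937563 -0.07511971 -0.17042342] [[0.2, -1.6], [0.7, -1.2], [0.4, 0.5], [-0.8, -0.5], [-0.8, -1.3], [-0.5, -1.2], [1.0, -0.5], [-0.4, 0.7], [-0.2, 1.3], [0.5, 1.0], [-1.3, 0.4]]
rack in reader [ -96. -160.] -0.22912142438677044
tube_a [0.504 0.135] [-169.   55.]
tube_c [0.589 0.245] [-78. 160.]
bottle [0.668 0.269] [  2. 179.]
tube_b [ 0.641 -0.324] [ -60. -411.]
yellow nr [0.465 0.017] [-215.  -60.]
empty [ 0.483 -0.314] [-217. -392.]
btn [0.647 0.149] [-26.  61.]
```

>>> jog_arm(
  moves=[
    {"claw": 0, "x": -0.5, "y": -0.5, "z": 0, "spin": 0},
    {"claw": 0, "x": -1, "y": -1, "z": 0, "spin": 0},
    {"claw": 0, "x": -1, "y": -1, "z": 0, "spin": 0},
  ],
)

```text
t: 0.48
tcp_pos: [0.2602, 0.4826, 0.2441]
ee_rot: [-0.0, 0.173, 0.985, -0.002]
wrist_force: [-0.8, -0.1, 0.3]
grip_width: 0.995
gripper_force: 0.0
```

>>> jog_arm(
  moves=[
    {"claw": 0, "x": -0.5, "y": -0.5, "z": 0, "spin": 0},
    {"claw": 0, "x": -1, "y": -1, "z": 0, "spin": 0},
    {"claw": 0, "x": -1, "y": -1, "z": 0, "spin": 0},
  ],
)

```text
t: 0.85
tcp_pos: [0.3086, 0.3817, 0.245]
ee_rot: [-0.0, 0.174, 0.985, -0.0]
wrist_force: [0.1, -0.2, -0.0]
grip_width: 1.0
gripper_force: 0.0
```

>>> jog_arm(
  moves=[
    {"claw": 0, "x": -0.5, "y": -0.5, "z": 0, "spin": 0},
    {"claw": 0, "x": -1, "y": -1, "z": 0, "spin": 0},
    {"claw": 0, "x": -1, "y": -1, "z": 0, "spin": 0},
  ],
)

```text
t: 1.23
tcp_pos: [0.3571, 0.2802, 0.2454]
ee_rot: [0.0, 0.174, 0.985, 0.0]
wrist_force: [0.1, 0.3, 1.3]
grip_width: 1.003
gripper_force: 0.0
```

>>> jog_arm(
  moves=[
    {"claw": 0, "x": -0.5, "y": -0.5, "z": 0, "spin": 0},
    {"claw": 0, "x": -1, "y": -1, "z": 0, "spin": 0},
    {"claw": 0, "x": -1, "y": -1, "z": 0, "spin": 0},
  ],
)

```text
t: 1.6
tcp_pos: [0.4056, 0.1783, 0.2456]
ee_rot: [0.0, 0.173, 0.985, 0.0]
wrist_force: [-0.2, -0.5, -1.0]
grip_width: 0.998
gripper_force: 0.0
```

>>> jog_arm(
  moves=[
    {"claw": 0, "x": -0.5, "y": -0.5, "z": 0, "spin": 0},
    {"claw": 0, "x": -1, "y": -1, "z": 0, "spin": 0},
    {"claw": 0, "x": -1, "y": -1, "z": 0, "spin": 0},
  ],
)

```text
t: 1.98
tcp_pos: [0.4541, 0.0764, 0.2456]
ee_rot: [0.0, 0.173, 0.985, 0.0]
wrist_force: [-1.3, 0.6, 0.0]
grip_width: 1.0
gripper_force: 0.0
```

>>> jog_arm(
  moves=[
    {"claw": 0, "x": -0.5, "y": -0.5, "z": 0, "spin": 0},
    {"claw": 0, "x": -1, "y": -1, "z": 0, "spin": -0.04},
    {"claw": 0, "x": -1, "y": -1, "z": 0, "spin": -0.09},
    {"claw": 0, "x": -1, "y": -1, "z": 0, "spin": -0.128},
    {"claw": 0, "x": -1, "y": -1, "z": 0, "spin": -0.128},
  ],
)

```text
t: 2.6
tcp_pos: [0.501, -0.023, 0.245]
ee_rot: [-0.0, -0.029, 1.0, 0.001]
wrist_force: [-0.2, -0.2, 0.3]
grip_width: 0.998
gripper_force: 0.0
```

>>> jog_arm(
  moves=[
    {"claw": 0, "x": 0, "y": -0.72, "z": 0.4, "spin": 0},
    {"claw": 0, "x": 0, "y": -0.72, "z": 1, "spin": 0},
    {"claw": 0, "x": 0, "y": -0.72, "z": 1, "spin": 0},
  ],
)

```text
t: 2.98
tcp_pos: [0.5005, -0.0808, 0.161]
ee_rot: [-0.005, -0.028, 1.0, 0.002]
wrist_force: [-0.6, -0.6, 0.3]
grip_width: 0.999
gripper_force: 0.0
```

>>> jog_arm(
  moves=[
    {"claw": 0, "x": 0, "y": 0, "z": 0.5, "spin": 0},
    {"claw": 0, "x": 0, "y": 0, "z": 0.9, "spin": 0},
    {"claw": 0, "x": 0, "y": 0, "z": 0.9, "spin": 0},
  ],
)

```text
t: 3.35
tcp_pos: [0.503, -0.0813, 0.0926]
ee_rot: [-0.002, -0.029, 1.0, 0.001]
wrist_force: [0.7, -0.2, 0.7]
grip_width: 0.999
gripper_force: 0.0
```

```bash
python3 - <<'E'
from plant import imaging
import cv2
a=imaging.camera("side")[120:300,190:430]
b=imaging.camera("top")[140:320,180:420]
cv2.imwrite("pics/p1.png",cv2.resize(cv2.vconcat([a,b]),None,fx=1.66,fy=1.66))
cv2.imwrite("pics/p1.png",cv2.resize(cv2.hconcat([a,b]),None,fx=1.66,fy=1.66,interpolation=cv2.INTER_CUBIC))
E
```

```text
(no output)
```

View pics/p1.png

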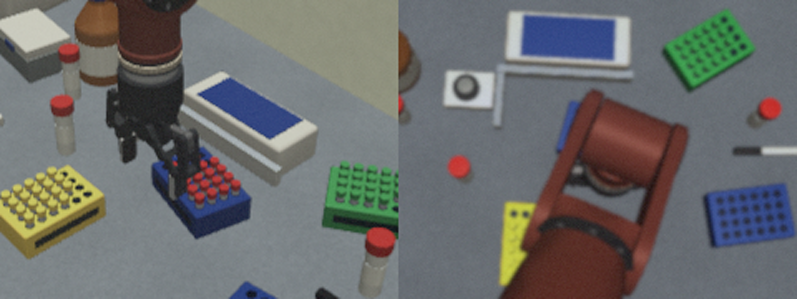

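The side view shows the open fingers hanging in front of the rack's near side, with the right fingertip at about (298, 239) in the full frame. I'll check tip height and clearance.

```bash
python3 - <<'E'
from h import *
for z in(.05,.07,.08,.09,.1): print(z,proj("side",[[.506,-.131,z],[.500,-.031,z]]).round().tolist())
E
```

```text
0.05 [[297.0, 254.0], [266.0, 230.0]]
0.07 [[297.0, 247.0], [266.0, 223.0]]
0.08 [[297.0, 243.0], [265.0, 220.0]]
0.09 [[297.0, 240.0], [265.0, 216.0]]
0.1 [[297.0, 236.0], [265.0, 213.0]]
```

>>> jog_arm(
  moves=[
    {"claw": 0, "x": 0, "y": 0, "z": 0.3, "spin": 0},
    {"claw": 0, "x": 0, "y": 0, "z": 0.6, "spin": 0},
    {"claw": 0, "x": 0, "y": 0, "z": 0.75, "spin": 0},
    {"claw": 0, "x": 0, "y": 0, "z": 0.85, "spin": 0},
    {"claw": 0, "x": 0, "y": 0, "z": 0.85, "spin": 0},
  ],
)

```text
t: 4.08
tcp_pos: [0.5045, -0.0833, 0.0257]
ee_rot: [0.0, -0.029, 1.0, -0.0]
wrist_force: [0.4, -0.1, -0.2]
grip_width: 1.0
gripper_force: 0.0
```

>>> jog_arm(
  moves=[
    {"claw": 0, "x": -0.1, "y": 0, "z": 0.12, "spin": 0},
    {"claw": 0, "x": -0.2, "y": 0, "z": 0.12, "spin": 0},
    {"claw": 0, "x": -0.28, "y": 0, "z": 0.12, "spin": 0},
    {"claw": 0, "x": -0.36, "y": 0, "z": 0.12, "spin": 0},
    {"claw": 0, "x": -0.44, "y": 0, "z": 0.12, "spin": 0},
    {"claw": 0, "x": -0.52, "y": 0, "z": 0.12, "spin": 0},
    {"claw": 0, "x": -0.6, "y": 0, "z": 0.12, "spin": 0},
    {"claw": 0, "x": -0.6, "y": 0, "z": 0.12, "spin": 0},
  ],
)

```text
t: 5.08
tcp_pos: [0.5531, -0.0805, 0.0161]
ee_rot: [0.001, -0.029, 1.0, -0.0]
wrist_force: [0.6, -0.1, 0.0]
grip_width: 0.999
gripper_force: 0.0
```

>>> jog_arm(
  moves=[
    {"claw": 0, "x": -0.08, "y": 0, "z": 0, "spin": 0},
    {"claw": 0, "x": -0.15, "y": 0, "z": 0, "spin": 0},
    {"claw": 0, "x": -0.22, "y": 0, "z": 0, "spin": 0},
    {"claw": 0, "x": -0.28, "y": 0, "z": 0, "spin": 0},
    {"claw": 0, "x": -0.33, "y": 0, "z": 0, "spin": 0},
    {"claw": 0, "x": -0.33, "y": 0, "z": 0, "spin": 0},
  ],
)

```text
t: 5.82
tcp_pos: [0.5792, -0.0791, 0.0159]
ee_rot: [0.001, -0.029, 1.0, -0.0]
wrist_force: [-0.1, 0.3, -0.0]
grip_width: 0.999
gripper_force: 0.0
```

```bash
python3 - <<'E'
from plant import imaging
import cv2
a=imaging.camera("side")[120:300,190:430]
b=imaging.camera("top")[120:300,180:420]
cv2.imwrite("pics/p2.png",cv2.resize(cv2.hconcat([a,b]),None,fx=1.66,fy=1.66,interpolation=cv2.INTER_CUBIC))
E
```

```text
(no output)
```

View pics/p2.png

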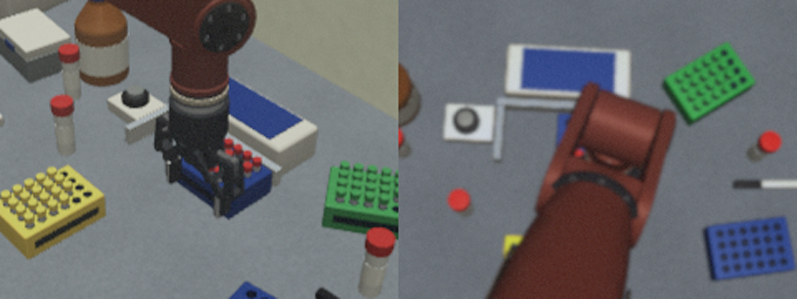

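The side view shows the rack turned parallel to the fence and close to it, with both fingers on its near side. I'll creep forward until contact force shows.

>>> jog_arm(
  moves=[
    {"claw": 0, "x": -0.04, "y": 0, "z": 0, "spin": 0},
    {"claw": 0, "x": -0.07, "y": 0, "z": 0, "spin": 0},
    {"claw": 0, "x": -0.09, "y": 0, "z": 0, "spin": 0},
    {"claw": 0, "x": -0.09, "y": 0, "z": 0, "spin": 0},
  ],
)

```text
t: 6.42
tcp_pos: [0.5857, -0.0786, 0.0157]
ee_rot: [0.0, -0.029, 1.0, -0.0]
wrist_force: [-2.4, 0.4, 2.0]
grip_width: 0.999
gripper_force: 0.9
```

>>> jog_arm(
  moves=[
    {"claw": 0, "x": -0.02, "y": 0, "z": 0, "spin": 0},
    {"claw": 0, "x": -0.03, "y": 0, "z": 0, "spin": 0},
    {"claw": 0, "x": -0.03, "y": 0, "z": 0, "spin": 0},
  ],
)

```text
t: 6.8
tcp_pos: [0.5881, -0.0784, 0.0157]
ee_rot: [0.0, -0.029, 1.0, 0.0]
wrist_force: [-2.3, 0.1, 0.4]
grip_width: 1.005
gripper_force: 0.9
```

>>> jog_arm(
  moves=[
    {"claw": 0, "x": -0.02, "y": 0, "z": 0, "spin": 0},
    {"claw": 0, "x": -0.03, "y": 0, "z": 0, "spin": 0},
    {"claw": 0, "x": -0.03, "y": 0, "z": 0, "spin": 0},
  ],
)

```text
t: 7.18
tcp_pos: [0.5903, -0.0783, 0.0156]
ee_rot: [-0.0, -0.029, 1.0, 0.0]
wrist_force: [-2.9, -0.4, 0.8]
grip_width: 0.999
gripper_force: 1.1
```

>>> jog_arm(
  moves=[
    {"claw": 0, "x": -0.02, "y": 0, "z": 0, "spin": 0},
    {"claw": 0, "x": -0.03, "y": 0, "z": 0, "spin": 0},
    {"claw": 0, "x": -0.03, "y": 0, "z": 0, "spin": 0},
  ],
)

```text
t: 7.55
tcp_pos: [0.5902, -0.0783, 0.0155]
ee_rot: [-0.003, -0.029, 1.0, 0.0]
wrist_force: [-8.9, -0.7, 6.4]
grip_width: 1.0
gripper_force: 4.4
```

>>> jog_arm(
  moves=[
    {"claw": 0, "x": 0.2, "y": 0, "z": 0, "spin": 0},
    {"claw": 0, "x": 0.3, "y": 0, "z": 0, "spin": 0},
    {"claw": 0, "x": 0.3, "y": 0, "z": -0.5, "spin": 0},
    {"claw": 0, "x": 0.3, "y": 0, "z": -1, "spin": 0},
    {"claw": 0, "x": 0.3, "y": 0, "z": -1, "spin": 0},
  ],
)

```text
t: 8.18
tcp_pos: [0.5732, -0.0806, 0.1005]
ee_rot: [0.005, -0.029, 1.0, -0.001]
wrist_force: [-0.8, -0.3, 1.0]
grip_width: 1.001
gripper_force: 0.0
```

>>> jog_arm(
  moves=[
    {"claw": 0, "x": 0, "y": -0.4, "z": -0.4, "spin": 0},
    {"claw": 0, "x": 0, "y": -1, "z": -0.6, "spin": 0},
    {"claw": 0, "x": 0, "y": -1, "z": -0.6, "spin": 0},
  ],
)

```text
t: 8.55
tcp_pos: [0.575, -0.1628, 0.1453]
ee_rot: [0.002, -0.027, 1.0, -0.001]
wrist_force: [0.2, -0.4, -0.2]
grip_width: 1.002
gripper_force: 0.0
```

>>> jog_arm(
  moves=[
    {"claw": 100, "x": -0.4, "y": -0.4, "z": 0, "spin": 0.05},
    {"claw": 100, "x": -0.97, "y": -0.7, "z": 0, "spin": 0.1},
    {"claw": 100, "x": -0.97, "y": -0.7, "z": 0, "spin": 0.15},
    {"claw": 100, "x": -0.97, "y": -0.7, "z": 0, "spin": 0.2},
    {"claw": 100, "x": -0.97, "y": -0.7, "z": 0, "spin": 0.25},
  ],
)

```text
t: 9.18
tcp_pos: [0.6534, -0.2095, 0.1412]
ee_rot: [-0.002, 0.358, 0.934, 0.0]
wrist_force: [0.5, -0.8, -0.8]
grip_width: 0.607
gripper_force: 0.0
```

>>> jog_arm(
  moves=[
    {"claw": 100, "x": 0, "y": 0, "z": 0, "spin": 0.05},
    {"claw": 100, "x": 0, "y": 0, "z": 0, "spin": 0.1},
    {"claw": 100, "x": 0, "y": 0, "z": 0, "spin": 0.15},
    {"claw": 100, "x": 0, "y": 0, "z": 0, "spin": 0.2},
    {"claw": 100, "x": 0, "y": 0, "z": 0, "spin": 0.25},
    {"claw": 100, "x": 0, "y": 0, "z": 0, "spin": 0.25},
  ],
)

```text
t: 9.93
tcp_pos: [0.6533, -0.2097, 0.1418]
ee_rot: [-0.001, 0.686, 0.728, -0.0]
wrist_force: [-0.6, 0.4, 0.2]
grip_width: 0.609
gripper_force: 0.0
```

```bash
python3 - <<'E'
from plant import imaging,monitor
import cv2,numpy as np
s=monitor.observe();print(s["tcp_pos"],s["joint_pos"],s["ee_rot"])
rd=np.array([.6762,.0899]);c,n=.9983,.0587;print((s["tcp_pos"][:2]-rd)@np.array([[c,-n],[n,c]]))
a=imaging.camera("side")[150:290,220:460]
b=imaging.camera("top")[140:280,200:440]
cv2.imwrite("pics/p3.png",cv2.resize(cv2.vconcat([a,b]),None,fx=2.14,fy=2.14,interpolation=cv2.INTER_CUBIC))
E
```

```text
[ 0.65330719 -0.20967414  0.14180561] [-4.12942170e-01  4.39449049e-01  1.53069385e+00  4.71231134e-04
  1.17410305e+00 -4.72722620e-01] [-1.32251962e-03  6.85724351e-01  7.27860088e-01 -2.41049181e-04]
[-0.0404389  -0.29772105]
```

View pics/p3.png

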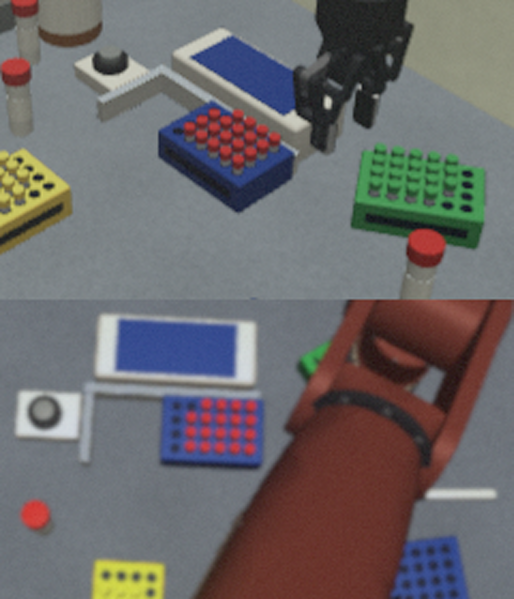

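The rack now lies flush along the fence; in the top half its right edge is at about (263, 432). I'll locate its end and the green rack.

```bash
python3 - <<'E'
from h import *
rd=np.array([.6762,.0899]);c,n=.9983,.0587;M=np.array([[c,-n],[n,c]])
for k,u,v,z in[("end",263,432,.04),("left",162,430,.04),("nearL",162,465,.02),("green",300,362,.04),("tubeb cap",0,0,0)][:4]:
    print(k,((ground("top",(200+u/2.14,140+(v-300)/2.14),z)-rd)@M*1000).round())
E
```

```text
end [ -45. -212.]
left [-48. -88.]
nearL [-88. -90.]
green [  48. -257.]
```

>>> jog_arm(
  moves=[
    {"claw": 150, "x": 0.5, "y": -0.07, "z": 0, "spin": 0},
    {"claw": 150, "x": 0.5, "y": -0.07, "z": 0, "spin": 0},
    {"claw": 150, "x": 0.5, "y": -0.07, "z": 0.4, "spin": 0},
    {"claw": 150, "x": 0.5, "y": -0.07, "z": 0.7, "spin": 0},
    {"claw": 150, "x": 0.5, "y": -0.07, "z": 0.7, "spin": 0},
  ],
)

```text
t: 10.65
tcp_pos: [0.644, -0.1708, 0.0846]
ee_rot: [-0.003, 0.686, 0.727, -0.001]
wrist_force: [0.3, 0.0, 0.3]
grip_width: 0.416
gripper_force: 0.0
```

>>> jog_arm(
  moves=[
    {"claw": 150, "x": 0, "y": 0, "z": 0.4, "spin": 0},
    {"claw": 150, "x": 0, "y": 0, "z": 0.7, "spin": 0},
    {"claw": 150, "x": 0, "y": 0, "z": 0.77, "spin": 0},
    {"claw": 150, "x": 0, "y": 0, "z": 0.77, "spin": 0},
  ],
)

```text
t: 11.15
tcp_pos: [0.6461, -0.1713, 0.026]
ee_rot: [-0.0, 0.687, 0.727, -0.0]
wrist_force: [-0.8, 0.0, -0.4]
grip_width: 0.41
gripper_force: 0.0
```

```bash
python3 - <<'E'
from plant import imaging,monitor
import cv2,numpy as np
s=monitor.observe();print(s["tcp_pos"],s["grip_width"])
rd=np.array([.6762,.0899]);c,n=.9983,.0587;print((s["tcp_pos"][:2]-rd)@np.array([[c,-n],[n,c]]))
a=imaging.camera("side")[150:290,220:460]
cv2.imwrite("pics/p4.png",cv2.resize(a,None,fx=3,fy=3,interpolation=cv2.INTER_CUBIC))
E
```

```text
[ 0.64611886 -0.17134161  0.0260162 ] 0.4100916064549245
[-0.04536488 -0.25903174]
```

View pics/p4.png

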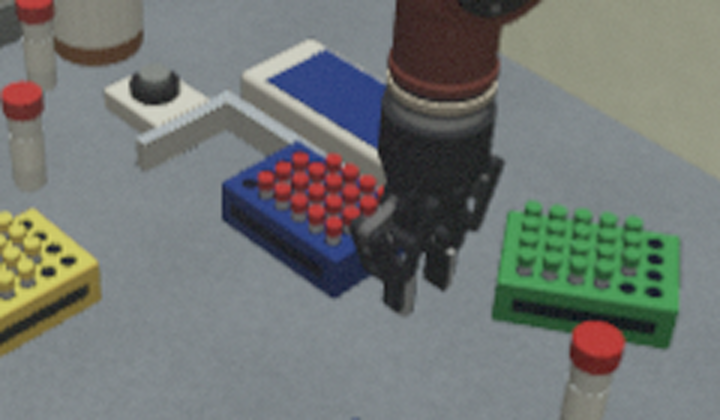

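The side view shows the half-closed fingers standing low behind the rack's free end, with the tips at about (405, 310) and (440, 285), clear of the rack and the green look-alike. I'll push towards the end stop.

>>> jog_arm(
  moves=[
    {"claw": 150, "x": 0.12, "y": 0, "z": 0.05, "spin": 0},
    {"claw": 150, "x": 0.25, "y": 0, "z": 0.05, "spin": 0},
    {"claw": 150, "x": 0.36, "y": 0, "z": 0.05, "spin": 0},
    {"claw": 150, "x": 0.47, "y": 0, "z": 0.05, "spin": 0},
    {"claw": 150, "x": 0.58, "y": 0, "z": 0.05, "spin": 0},
    {"claw": 150, "x": 0.69, "y": 0, "z": 0.05, "spin": 0},
    {"claw": 150, "x": 0.8, "y": 0, "z": 0.05, "spin": 0},
    {"claw": 150, "x": 0.8, "y": 0, "z": 0.05, "spin": 0},
  ],
)

```text
t: 12.2
tcp_pos: [0.6423, -0.1062, 0.022]
ee_rot: [-0.0, 0.686, 0.727, 0.0]
wrist_force: [-0.9, 0.6, 1.0]
grip_width: 0.418
gripper_force: 0.0
```

>>> jog_arm(
  moves=[
    {"claw": 150, "x": 0.1, "y": 0, "z": 0, "spin": 0},
    {"claw": 150, "x": 0.2, "y": 0, "z": 0, "spin": 0},
    {"claw": 150, "x": 0.3, "y": 0, "z": 0, "spin": 0},
    {"claw": 150, "x": 0.4, "y": 0, "z": 0, "spin": 0},
    {"claw": 150, "x": 0.5, "y": 0, "z": 0, "spin": 0},
    {"claw": 150, "x": 0.58, "y": 0, "z": 0, "spin": 0},
    {"claw": 150, "x": 0.63, "y": 0, "z": 0, "spin": 0},
    {"claw": 150, "x": 0.63, "y": 0, "z": 0, "spin": 0},
  ],
)

```text
t: 13.2
tcp_pos: [0.6394, -0.0563, 0.022]
ee_rot: [-0.0, 0.686, 0.727, 0.0]
wrist_force: [-0.3, 0.6, -0.4]
grip_width: 0.409
gripper_force: 0.0
```

>>> jog_arm(
  moves=[
    {"claw": 150, "x": 0.02, "y": 0, "z": 0, "spin": 0},
    {"claw": 150, "x": 0.04, "y": 0, "z": 0, "spin": 0},
    {"claw": 150, "x": 0.04, "y": 0, "z": 0, "spin": 0},
  ],
)

```text
t: 13.58
tcp_pos: [0.6393, -0.0539, 0.0221]
ee_rot: [-0.0, 0.687, 0.727, -0.0]
wrist_force: [0.9, -1.5, -0.9]
grip_width: 0.407
gripper_force: 0.6
```

>>> jog_arm(
  moves=[
    {"claw": 150, "x": 0.02, "y": 0, "z": 0, "spin": 0},
    {"claw": 150, "x": 0.03, "y": 0, "z": 0, "spin": 0},
    {"claw": 150, "x": 0.03, "y": 0, "z": 0, "spin": 0},
  ],
)

```text
t: 13.95
tcp_pos: [0.6392, -0.0513, 0.022]
ee_rot: [-0.0, 0.687, 0.727, 0.0]
wrist_force: [-0.2, -1.0, -0.3]
grip_width: 0.412
gripper_force: 0.6
```

>>> jog_arm(
  moves=[
    {"claw": 150, "x": 0.02, "y": 0, "z": 0, "spin": 0},
    {"claw": 150, "x": 0.03, "y": 0, "z": 0, "spin": 0},
    {"claw": 150, "x": 0.03, "y": 0, "z": 0, "spin": 0},
  ],
)

```text
t: 14.32
tcp_pos: [0.639, -0.0499, 0.0221]
ee_rot: [0.0, 0.687, 0.727, -0.001]
wrist_force: [-0.6, -5.1, -1.2]
grip_width: 0.413
gripper_force: 2.6
```

>>> jog_arm(
  moves=[
    {"claw": 150, "x": 0.02, "y": 0, "z": 0, "spin": 0},
    {"claw": 150, "x": 0.02, "y": 0, "z": 0, "spin": 0},
  ],
)

```text
t: 14.58
tcp_pos: [0.6389, -0.0498, 0.0222]
ee_rot: [0.001, 0.686, 0.727, -0.001]
wrist_force: [-1.9, -8.9, -0.6]
grip_width: 0.409
gripper_force: 4.5
```

>>> jog_arm(
  moves=[
    {"claw": 150, "x": -0.1, "y": 0, "z": 0, "spin": 0},
    {"claw": 150, "x": -0.35, "y": 0, "z": 0, "spin": 0},
    {"claw": 150, "x": -0.5, "y": 0, "z": -0.4, "spin": 0},
    {"claw": 150, "x": -1, "y": 0, "z": -1, "spin": 0},
    {"claw": 150, "x": -1, "y": 0, "z": -1, "spin": 0},
  ],
)

```text
t: 15.2
tcp_pos: [0.6484, -0.1318, 0.1085]
ee_rot: [0.006, 0.688, 0.726, 0.003]
wrist_force: [-0.3, -0.5, 1.1]
grip_width: 0.411
gripper_force: 0.0
```

>>> jog_arm(
  moves=[
    {"claw": 0, "x": -0.4, "y": 0, "z": -0.2, "spin": 0},
    {"claw": 0, "x": -0.8, "y": 0, "z": -0.4, "spin": 0},
    {"claw": 0, "x": -0.8, "y": 0, "z": -0.4, "spin": 0},
  ],
)

```text
t: 15.58
tcp_pos: [0.6482, -0.1937, 0.1354]
ee_rot: [0.001, 0.688, 0.726, 0.001]
wrist_force: [0.0, 0.0, 0.8]
grip_width: 0.998
gripper_force: 0.0
```

```bash
python3 - <<'E'
from plant import imaging,monitor
import cv2,numpy as np
s=monitor.observe();print(s["t"],s["tcp_pos"],s["joint_pos"])
a=imaging.camera("side")[155:255,240:385]
b=imaging.camera("top")[160:260,200:345]
cv2.imwrite("pics/p5.png",cv2.resize(cv2.vconcat([a,b]),None,fx=3,fy=3,interpolation=cv2.INTER_CUBIC))
E
```

```text
15.575 [ 0.64820167 -0.19368494  0.13535885] [-3.94159704e-01  4.24760072e-01  1.56434969e+00  3.67385138e-04
  1.14935882e+00 -4.48820191e-01]
```

View pics/p5.png

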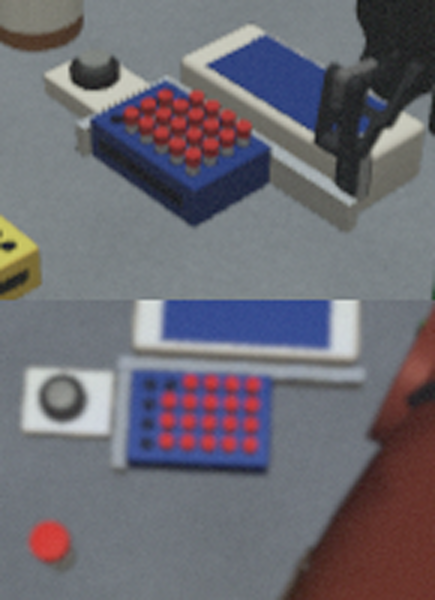

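The rack looks flush in the corner: in the top half its left edge runs along the end stop at about (131, 420), and its upper edge meets the fence. I'll give the long side one confirming push, then go to the button.

>>> jog_arm(
  moves=[
    {"claw": 150, "x": 0.5, "y": -0.5, "z": 0, "spin": -0.05},
    {"claw": 150, "x": 1, "y": -1, "z": 0, "spin": -0.1},
    {"claw": 150, "x": 1, "y": -1, "z": 0, "spin": -0.15},
    {"claw": 150, "x": 1, "y": -1, "z": 0, "spin": -0.2},
    {"claw": 150, "x": 1, "y": -1, "z": 0, "spin": -0.25},
    {"claw": 150, "x": 1, "y": -1, "z": 0, "spin": -0.25},
  ],
)

```text
t: 16.42
tcp_pos: [0.5617, -0.1143, 0.1327]
ee_rot: [-0.001, 0.356, 0.934, 0.0]
wrist_force: [-0.1, -0.6, 0.5]
grip_width: 0.415
gripper_force: 0.0
```

>>> jog_arm(
  moves=[
    {"claw": 150, "x": 0, "y": 0, "z": 0, "spin": -0.05},
    {"claw": 150, "x": 0, "y": 0, "z": 0, "spin": -0.1},
    {"claw": 150, "x": 0, "y": 0, "z": 0, "spin": -0.15},
    {"claw": 150, "x": 0, "y": 0, "z": 0, "spin": -0.2},
    {"claw": 150, "x": 0, "y": 0, "z": 0, "spin": -0.25},
    {"claw": 150, "x": 0, "y": 0, "z": 0, "spin": -0.25},
  ],
)

```text
t: 17.18
tcp_pos: [0.5622, -0.1152, 0.1333]
ee_rot: [-0.001, -0.027, 1.0, 0.0]
wrist_force: [-0.6, 0.3, 0.0]
grip_width: 0.413
gripper_force: 0.0
```

>>> jog_arm(
  moves=[
    {"claw": 150, "x": 0, "y": 0.5, "z": 0, "spin": 0},
    {"claw": 150, "x": 0, "y": 1, "z": 0, "spin": 0},
    {"claw": 150, "x": 0, "y": 1, "z": 0, "spin": 0},
  ],
)

```text
t: 17.55
tcp_pos: [0.5574, -0.0335, 0.1335]
ee_rot: [-0.001, -0.029, 1.0, 0.0]
wrist_force: [-0.3, 0.5, -0.3]
grip_width: 0.416
gripper_force: 0.0
```

>>> jog_arm(
  moves=[
    {"claw": 150, "x": 0, "y": 0.5, "z": 0.2, "spin": 0},
    {"claw": 150, "x": 0, "y": 0.68, "z": 0.4, "spin": 0},
    {"claw": 150, "x": 0, "y": 0.68, "z": 0.4, "spin": 0},
  ],
)

```text
t: 17.92
tcp_pos: [0.5533, 0.0185, 0.1]
ee_rot: [-0.002, -0.029, 1.0, -0.0]
wrist_force: [-0.6, 0.9, -0.4]
grip_width: 0.414
gripper_force: 0.0
```

>>> jog_arm(
  moves=[
    {"claw": 150, "x": 0, "y": 0, "z": 0.4, "spin": 0},
    {"claw": 150, "x": 0, "y": 0, "z": 0.8, "spin": 0},
    {"claw": 150, "x": 0, "y": 0, "z": 0.96, "spin": 0},
    {"claw": 150, "x": -0.1, "y": 0, "z": 0.96, "spin": 0},
    {"claw": 150, "x": -0.2, "y": 0, "z": 0.96, "spin": 0},
    {"claw": 150, "x": -0.3, "y": 0, "z": 0.96, "spin": 0},
    {"claw": 150, "x": -0.35, "y": 0, "z": 0.96, "spin": 0},
    {"claw": 150, "x": -0.35, "y": 0, "z": 0.96, "spin": 0},
  ],
)

```text
t: 18.92
tcp_pos: [0.5837, 0.0199, 0.0257]
ee_rot: [0.0, -0.029, 1.0, -0.0]
wrist_force: [-0.7, 0.8, -0.2]
grip_width: 0.416
gripper_force: 0.0
```

>>> jog_arm(
  moves=[
    {"claw": 150, "x": -0.02, "y": 0, "z": 0, "spin": 0},
    {"claw": 150, "x": -0.03, "y": 0, "z": 0, "spin": 0},
    {"claw": 150, "x": -0.03, "y": 0, "z": 0, "spin": 0},
  ],
)

```text
t: 19.3
tcp_pos: [0.5847, 0.02, 0.0251]
ee_rot: [-0.001, -0.029, 1.0, 0.0]
wrist_force: [-1.1, -1.4, 2.0]
grip_width: 0.41
gripper_force: 1.1
```

>>> jog_arm(
  moves=[
    {"claw": 150, "x": -0.02, "y": 0, "z": 0, "spin": 0},
    {"claw": 150, "x": -0.02, "y": 0, "z": 0, "spin": 0},
  ],
)

```text
t: 19.55
tcp_pos: [0.5854, 0.0201, 0.0249]
ee_rot: [-0.002, -0.029, 1.0, 0.0]
wrist_force: [-5.5, -0.9, 3.8]
grip_width: 0.418
gripper_force: 2.7
```

>>> jog_arm(
  moves=[
    {"claw": 150, "x": 0.15, "y": 0, "z": 0, "spin": 0},
    {"claw": 150, "x": 0.35, "y": 0, "z": 0, "spin": 0},
    {"claw": 150, "x": 0.35, "y": 0, "z": 0, "spin": 0},
    {"claw": 255, "x": 0.35, "y": 0, "z": -0.5, "spin": 0},
    {"claw": 255, "x": 0.35, "y": 0, "z": -1, "spin": 0},
    {"claw": 255, "x": 0.35, "y": 0, "z": -1, "spin": 0},
  ],
)

```text
t: 20.3
tcp_pos: [0.5637, 0.0181, 0.11]
ee_rot: [0.006, -0.029, 1.0, -0.001]
wrist_force: [0.9, -0.2, -0.1]
grip_width: -0.002
gripper_force: 0.0
```

>>> jog_arm(
  moves=[
    {"claw": 255, "x": 0, "y": 0.2, "z": -0.4, "spin": 0},
    {"claw": 255, "x": -0.5, "y": 0.75, "z": -0.4, "spin": 0},
    {"claw": 255, "x": -0.7, "y": 1, "z": -0.4, "spin": 0},
    {"claw": 255, "x": -0.7, "y": 1, "z": -0.4, "spin": 0},
  ],
)

```text
t: 20.8
tcp_pos: [0.6111, 0.1029, 0.1364]
ee_rot: [-0.0, -0.03, 1.0, 0.0]
wrist_force: [-0.4, -0.5, 0.1]
grip_width: -0.005
gripper_force: 0.0
```

>>> jog_arm(
  moves=[
    {"claw": 255, "x": -0.46, "y": 0.55, "z": 0, "spin": 0},
    {"claw": 255, "x": -0.46, "y": 0.55, "z": 0, "spin": 0},
    {"claw": 255, "x": -0.46, "y": 0.55, "z": 0, "spin": 0},
  ],
)

```text
t: 21.18
tcp_pos: [0.6436, 0.1466, 0.1362]
ee_rot: [-0.001, -0.029, 1.0, -0.0]
wrist_force: [-0.9, 0.1, 0.1]
grip_width: -0.001
gripper_force: 0.0
```

```bash
python3 - <<'E'
from plant import imaging,monitor
from h import *
import cv2
s=monitor.observe();print(s["t"],s["tcp_pos"],s["grip_width"],s["wrist_force"])
rd=np.array([.6762,.0899]);c,n=.9983,.0587;M=np.array([[c,-n],[n,c]]);print((s["tcp_pos"][:2]-rd)@M)
for z in(.03,.035,.04): print(z,(ground("top",(220.3,191.3),z)-rd)@M)
a=imaging.camera("side")[100:240,220:400]
cv2.imwrite("pics/p6.png",cv2.resize(a,None,fx=4,fy=4,interpolation=cv2.INTER_CUBIC))
E
```

```text
21.175 [0.64362965 0.14662522 0.13615212] -0.001201739375473748 [-0.88154636  0.09901423  0.06257494]
[-0.02918521  0.05854066]
0.03 [-0.02595837  0.06119881]
0.035 [-0.02736389  0.06053945]
0.04 [-0.0287694  0.0598801]
```

View pics/p6.png

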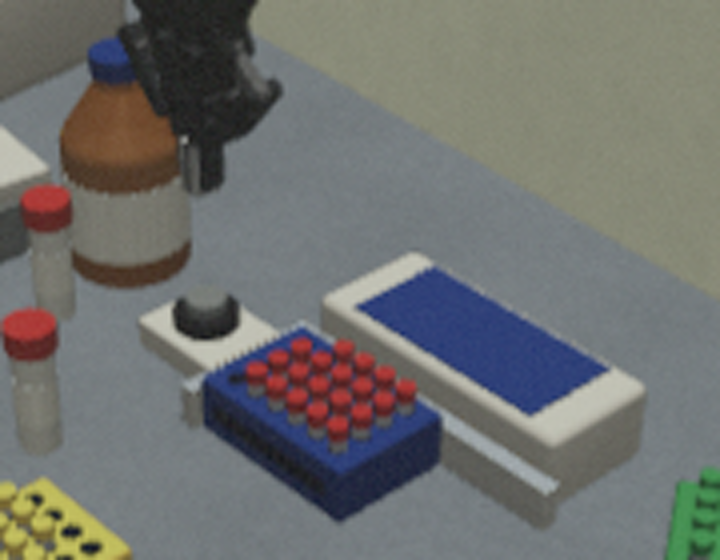

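The shut fingers hang right above the button (tips at about (203, 190), button at (206, 300)), and the rack sits home. I'll descend and press.

>>> jog_arm(
  moves=[
    {"claw": 255, "x": 0, "y": 0.01, "z": 0.4, "spin": 0},
    {"claw": 255, "x": 0, "y": 0.01, "z": 0.8, "spin": 0},
    {"claw": 255, "x": 0, "y": 0.01, "z": 0.85, "spin": 0},
    {"claw": 255, "x": 0, "y": 0.01, "z": 0.9, "spin": 0},
    {"claw": 255, "x": 0, "y": 0.01, "z": 0.95, "spin": 0},
    {"claw": 255, "x": 0, "y": 0.01, "z": 0.95, "spin": 0},
  ],
)

```text
t: 21.98
tcp_pos: [0.6452, 0.1484, 0.0622]
ee_rot: [0.001, -0.029, 1.0, 0.0]
wrist_force: [-0.1, 0.3, -1.2]
grip_width: 0.0
gripper_force: 0.0
```

>>> jog_arm(
  moves=[
    {"claw": 255, "x": 0, "y": 0, "z": 0.03, "spin": 0},
    {"claw": 255, "x": 0, "y": 0, "z": 0.06, "spin": 0},
    {"claw": 255, "x": 0, "y": 0, "z": 0.06, "spin": 0},
  ],
)

```text
t: 22.35
tcp_pos: [0.6451, 0.1485, 0.0569]
ee_rot: [0.0, -0.029, 1.0, 0.0]
wrist_force: [0.1, 0.7, 2.6]
grip_width: -0.003
gripper_force: 1.0
```

Contact has begun, so I'll keep pressing down in small steps.

>>> jog_arm(
  moves=[
    {"claw": 255, "x": 0, "y": 0, "z": 0.02, "spin": 0},
    {"claw": 255, "x": 0, "y": 0, "z": 0.04, "spin": 0},
    {"claw": 255, "x": 0, "y": 0, "z": 0.04, "spin": 0},
  ],
)

```text
t: 22.72
tcp_pos: [0.6451, 0.1485, 0.0537]
ee_rot: [0.001, -0.029, 1.0, 0.0]
wrist_force: [0.4, 0.3, 4.1]
grip_width: -0.0
gripper_force: 1.9
```

>>> jog_arm(
  moves=[
    {"claw": 255, "x": 0, "y": 0, "z": 0.02, "spin": 0},
    {"claw": 255, "x": 0, "y": 0, "z": 0.04, "spin": 0},
    {"claw": 255, "x": 0, "y": 0, "z": 0.04, "spin": 0},
  ],
)

```text
t: 23.1
tcp_pos: [0.6452, 0.1485, 0.052]
ee_rot: [0.0, -0.029, 1.0, 0.0]
wrist_force: [-3.3, -0.5, 10.6]
grip_width: -0.0
gripper_force: 5.4
```

>>> jog_arm(
  moves=[
    {"claw": 255, "x": 0, "y": 0, "z": 0.02, "spin": 0},
    {"claw": 255, "x": 0, "y": 0, "z": 0.02, "spin": 0},
    {"claw": 255, "x": 0, "y": 0, "z": 0.02, "spin": 0},
  ],
)

```text
t: 23.48
tcp_pos: [0.6452, 0.1485, 0.0519]
ee_rot: [0.0, -0.029, 1.0, -0.0]
wrist_force: [-5.4, -0.1, 17.9]
grip_width: -0.003
gripper_force: 8.5
```

>>> jog_arm(
  moves=[
    {"claw": 255, "x": 0, "y": 0, "z": -0.1, "spin": 0},
    {"claw": 255, "x": 0, "y": 0, "z": -0.5, "spin": 0},
    {"claw": 255, "x": 0, "y": 0, "z": -1, "spin": 0},
    {"claw": 255, "x": 0, "y": 0, "z": -1, "spin": 0},
    {"claw": 255, "x": 0, "y": 0, "z": -1, "spin": 0},
  ],
)

```text
t: 24.1
tcp_pos: [0.6435, 0.1482, 0.127]
ee_rot: [-0.001, -0.029, 1.0, -0.0]
wrist_force: [-0.5, -0.5, -0.5]
grip_width: -0.001
gripper_force: 0.0
```

```bash
python3 - <<'E'
from plant import imaging,monitor
import cv2
print(monitor.observe()["wrist_force"])
a=imaging.camera("side")[130:280,200:400]
cv2.imwrite("pics/p7.png",cv2.resize(a,None,fx=4,fy=4,interpolation=cv2.INTER_CUBIC))
E
```

```text
[-0.48482057 -0.45888579 -0.45755178]
```

View pics/p7.png

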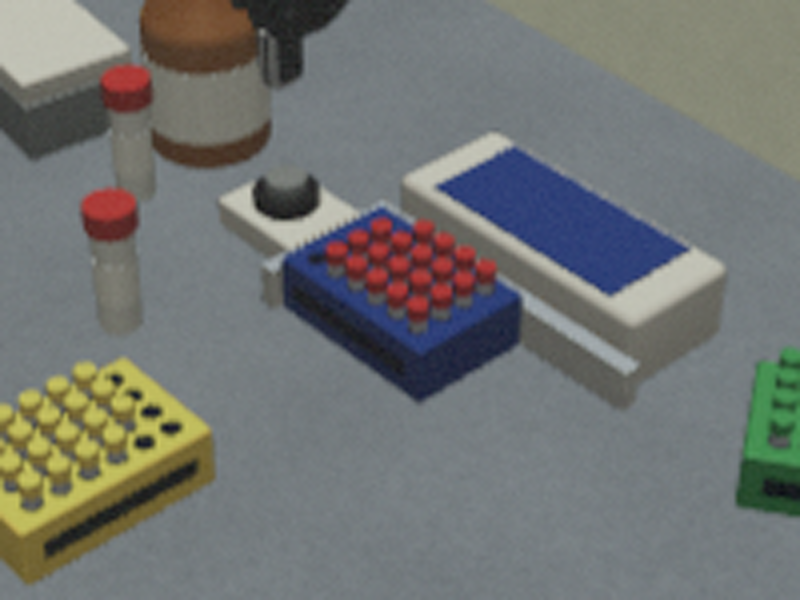

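The button is back up at (286, 190), the rack is flush in the corner (285-520, 205-400), and everything around it is undisturbed. I'm handing in.

```bash
python3 -c "
from plant import close_job
print(close_job())"
```

```text
the job is handed in; nothing more can be done
None
```

The rack sits home against the long fence and the end stop, the start button was pressed until it bottomed out and came back up, and the job is handed in at about 24 s of the 54 s allowed.

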